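# Turn a cover over on the stepped block and push it home

### The job

The shallow metal cover lies plain back up on the low deck of the stepped block, one long edge hanging out over the open side. Turn it over onto the black raised deck so that its recessed face looks up, then push it squarely home, flat against the steel fence at the back of that deck. Let go of it and leave the basket, the lever blank and the hand tool where they are.

Things in the scene. Friction and masses are not known exactly. Their poses are not given: they have to be found in the camera images.
- block: Stepped grey block fixed to the bench, 190 mm along y. Origin: on the bench straight below the step's face, mid-length. x runs across the step from the low deck (open side, on the robot's right) to the raised deck, z up. Low deck: x -66 to 0, top at 70 mm. Black raised deck: x 0 to 127, top at 80 mm. Steel fence bar: x 127 to 150, top at 95 mm.
- step (a point): Middle of the upper edge of the 10 mm step (block x 0, y 0, height 80 mm); axes as the block's. A cover whose hanging edge is raised and pushed this way stops against the step, tips up about it and falls over onto the raised deck, coming to rest with its near edge close to the step.
- home (a point): Middle of the foot of the fence's near face (block x 127 mm, y 0, height 80 mm); axes as the block's. The turned cover belongs with its long edge against this face: its centre then 50 mm short of it (block x 77 mm) and 84 mm above the bench, about mid-length of the fence.
- cover: Loose aluminium pan 100 (x) by 150 (y) by 8 mm, 0.2 to 0.35 kg, origin at its very centre. z points out of the plain back: up at the start, down when turned. Recessed face: rim 10 mm wide, 4 mm deep, two 22 mm bosses as high. Starts on the low deck, long edges nearly parallel to the step, far edge 1 to 7 mm short of it, near edge hanging 35 to 41 mm out with free space below.
- basket: Bystander: loose wire basket 160 mm (x) by 200 mm (y), 100 mm high to the rim and 160 mm to the top of its handle, with steel blanks in it, 0.9 kg; origin at the centre of its underside. Stands to the robot's left of the block.
- blank: Bystander: flat dark steel lever blank about 150 mm long and 6 mm thick, lying on the bench to the robot's right of the block; origin at the middle of its shank, underside.
- file: Bystander: hand tool like a screwdriver, 200 mm long, lying on the bench to the robot's right of the block; origin near its middle.
Things that resemble listed ones, but are neither listed nor needed, are in the scene too. Of the things that look like the cover, the smallest one is meant.

How it is judged:
By the outcome, as a careful person would: the job done as asked, in the order asked, and still so for the second after the job is handed in, with the robot touching nothing.
It also fails if it takes over 40 s, if anything falls off the work surface, if the arm or the gripper's body presses on something with over 40 N, if the wrist force passes 120 N, or if a joint passes its speed limit or range.

### The arm

A 6-joint arm with a two-finger parallel gripper is mounted at the origin on the work surface. World frame = base frame: x ahead of the robot, y to its left, z up, the work surface at z = 0. Lengths are in mm, angles in rad, forces in N, time in s.
With the tool pointing down it reaches from about 300 to 825 mm from the base axis. Payload 5.4 kg.
Tool frame: the origin (TCP) lies midway between the tips of the shut fingers; the grasp point (between the pads) lies 19 mm behind it (env.grip_point_offset is the distance from the TCP to the grasp point, in mm); z points along the fingers, y is the direction in which the jaws open and shut (so a half turn about z gives the same grasp; the last joint's range is limited). The gripper opens to 92 mm and grips with 3 to 60 N. Pads are 20 mm wide; open, the fingers measure 128 mm over their backs; the gripper's body (75 mm by 189 mm) begins 69 mm behind the grasp point.
Start: joints at [1.101, 0.158, 1.597, -0, 1.386, -0.21], TCP at [147.721, 555.684, 214.601] pointing down, gripper open.
Joint ranges: [-2.91, 2.91], [-0.94, 2.29], [0.18, 2.7], [-1.29, 4.43], [0.17, 2.64], [-3, 3]. Speed limits (rad/s): [2.57, 2.57, 3.14, 3.14, 3.14, 3.14].

### API

Orientations are given as a 3x3 rotation matrix whose columns are the frame's x, y, z axes.
In Python, from station import sensors, cams, hand_in, env gives the robot as it stands.
- The arm moves only by the tool drive_tool, never from a script. Its argument "steps" is a list that holds one entry, the list of rows, each a list of 7 numbers: the turn, a rotation vector about the tool's x, y, z scaled (see below), then the shift along the tool's x, y, z scaled (see below), then the opening, from 0 (shut) to 1 (fully open). A call has 1 to 5 rows; each row is the pose to reach, as a shift and turn from the pose commanded when the call began, along the tool's axes at that moment; what a row does not reach only later rows make up. The controller multiplies each number of a shift by 25 cm and each number of a turn by 45 degrees. A row lasts 1/12 s, in which the tool goes at most 41.7 mm and 7.16 degrees, less where a joint would pass 70% of its speed; a pose out of reach is approached as far as the arm can. A call with a number of a shift or a turn outside -1 to 1 is refused whole. A call with a gripper value outside its range is refused whole. The fingers move at their own pace and stop on an object; "grip_force" is the grip in N (left out, the last holds). Time passes only in rows, so rows that repeat a pose let the fingers close. It gives the time, the measured TCP pose, the force and the opening at its end, in the units of the state.
- sensors.get_state(): the state, without advancing time (a new reading comes with each control period).
- cams.read_camera(name): name is "scene" or "side" or "wrist"; returns (picture, depth): 400x640x3 uint8, red, green, blue; 400x640 float32, mm along the optical axis (not along the pixel's ray), 0 where there is no reading.
- cams.get_calibration(name): a dict with "fx", "fy", "cx", "cy" (pixels), "pose" (4x4, takes a point from camera to world coordinates). Camera axes: x right, y up, looking along -z (the intrinsics and any distortion apply to the point x, -y, -z); pixel columns grow to the right and rows downward; lengths in mm; the calibration is good to about 2 mm. A picture is of the moment at which its call begins: read the wrist's pose just before it. get_calibration takes no time and is no camera call; for the wrist camera it gives the pose at the moment of the call.
- hand_in(): hands the job in, once; it reports no verdict.
The state is a dict: "time_s": time; "joint_positions": joint angles; "joint_velocities": joint speeds; "effort": joint torques, N m; "tcp_pos": TCP position; "tool_rot": TCP orientation; "contact_force": force on the tool from outside, world axes, zero at the start; "torque": the same for the moment, N m; "grip_width": finger opening in mm.
Only numpy, scipy, OpenCV 4.12 (cv2) and the standard library are available. Lean on these libraries where they do the work, as an engineer would, in place of code of your own. Each camera call takes 0.05 s, during which the arm holds its last target. There are 200 camera calls.

## Working session

There is one attempt and no reset: what is moved stays moved. The work goes in short steps, Python scripts to look and compute and a tool call to move; the robot and the scene stay as the last step left them, time stands still between calls to the robot, and variables do not carry over. Pictures are saved under pics/ and viewed, about 8 in all and at most 12, crops included, and the job is handed in when it is done.

Besides the shell and the picture viewer there is one more tool, called after "Request:" by a JSON object that holds its "method" and its "body". drive_tool: Moves the arm, as the interface text tells. Its arguments: {"type":"object","properties":{"steps":{"type":"array"},"grip_force":{"type":"number"}},"required":["steps"]}

```bash
mkdir -p pics; cat > h.py <<'E'
import numpy as np,cv2
from station import sensors,cams,hand_in,env
def grab(n,f):
    c=cams.get_calibration(n);p,d=cams.read_camera(n)
    cv2.imwrite(f'pics/{f}.png',p[:,:,::-1]);np.savez(f'pics/{f}.npz',p=p,d=d,**{k:np.array(v) for k,v in c.items() if v is not None})
    return p,d,c
def world(c,d):
    v,u=np.mgrid[:d.shape[0],:d.shape[1]]
    P=np.stack([(u-c['cx'])/c['fx']*d,-(v-c['cy'])/c['fy']*d,-d],-1)
    M=np.array(c['pose']);return P@M[:3,:3].T+M[:3,3]
E
python3 - <<'E'
from h import *
s=sensors.get_state();print(s)
for n in['scene','side']:
    p,d,c=grab(n,n+'0');print(c)
E
```

```text
{'time_s': 0.0, 'joint_positions': array([ 1.10091153e+00,  1.59040003e-01,  1.59823880e+00, -1.89635946e-05,
        1.38619846e+00, -2.10100460e-01]), 'joint_velocities': array([ 7.21629462e-04,  5.75822802e-04, -5.59244606e-04,  9.89476497e-04,
       -7.57918002e-05, -9.52149719e-04]), 'effort': array([ 1.44624217e-03, -3.85576165e+01, -3.22105551e+01,  7.00977724e-02,
        3.78666760e-02, -1.75915166e-04]), 'tcp_pos': array([147.43503942, 555.12193642, 213.62072446]), 'tool_rot': array([[-9.66446140e-01,  2.56867977e-01, -8.36697813e-04],
       [ 2.56869067e-01,  9.66444737e-01, -1.68879425e-03],
       [ 3.74825035e-04, -1.84705047e-03, -9.99998224e-01]]), 'contact_force': array([0.88730333, 0.46730592, 0.64436865]), 'torque': array([ 0.0162286 , -0.06098271,  0.0271783 ]), 'grip_width': 91.89771188689636}
{'fx': 491.45231317316586, 'fy': 491.45231317316586, 'cx': 326.2268060047568, 'cy': 202.16100644897267, 'pose': array([[-4.69501155e-02, -7.60318638e-01,  6.47851260e-01,
         1.58961994e+03],
       [ 9.98896761e-01, -3.63687102e-02,  2.97082237e-02,
         3.57384757e+01],
       [ 9.73798528e-04,  6.48531329e-01,  7.61187340e-01,
         1.39826559e+03],
       [ 0.00000000e+00,  0.00000000e+00,  0.00000000e+00,
         1.00000000e+00]])}
{'fx': 491.36904437611304, 'fy': 491.36904437611304, 'cx': 325.96808418476365, 'cy': 203.97601819171905, 'pose': array([[ 9.79131166e-01,  1.39265761e-01, -1.48010834e-01,
         2.55523364e+02],
       [-2.02649012e-01,  7.24045951e-01, -6.59310882e-01,
        -1.09791566e+03],
       [ 1.53472130e-02,  6.75546082e-01,  7.37158025e-01,
         1.27036034e+03],
       [ 0.00000000e+00,  0.00000000e+00,  0.00000000e+00,
         1.00000000e+00]])}
```

View pics/scene0.png

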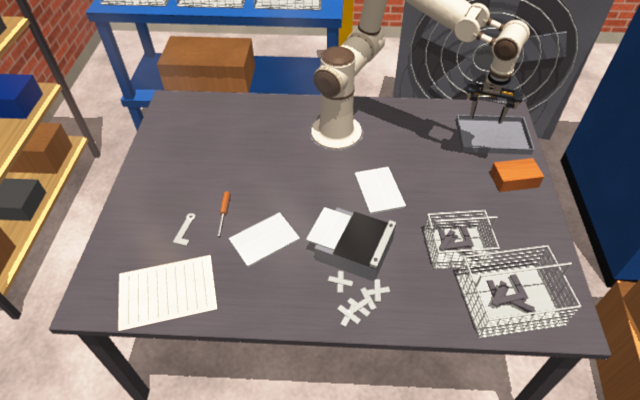

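View pics/side0.png

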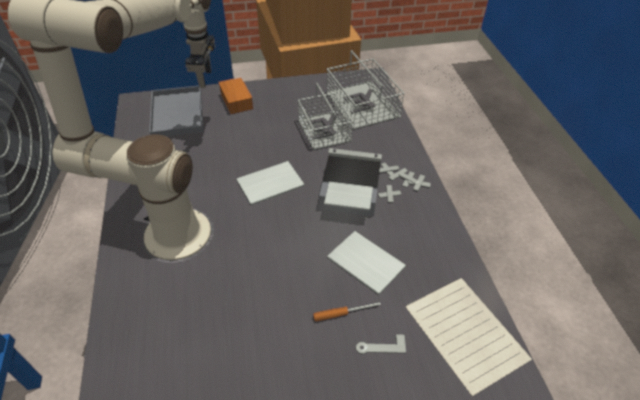

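```bash
python3 - <<'E'
from h import *
for n,(r0,r1,c0,c1) in {'scene':(195,280,295,405),'side':(140,220,310,390)}.items():
    f=np.load(f'pics/{n}0.npz');W=world(f,f['d'])
    p=f['p'].astype(int);R=np.zeros(p.shape[:2],bool);R[r0:r1,c0:c1]=1
    z=W[...,2]; g=p.mean(-1)
    for nm,m in {'cover':R&(z>65)&(z<88)&(g>140),'black':R&(z>70)&(z<88)&(g<70),'fence':R&(z>89)&(z<105),'top':R&(z>62)&(z<105)}.items():
        m=cv2.morphologyEx(m.astype(np.uint8),cv2.MORPH_OPEN,np.ones((2,2)))
        k,l,st,_=cv2.connectedComponentsWithStats(m)
        if k<2: print(n,nm,'none');continue
        q=W[l==1+np.argmax(st[1:,4])]
        rc=cv2.minAreaRect(q[:,:2].astype(np.float32))
        print(n,nm,len(q),np.round(rc[0],1),np.round(rc[1],1),round(rc[2],1),'z',np.round(np.percentile(q[:,2],[5,50,95]),1))
a=cv2.imread('pics/scene0.png')[170:290,210:420];b=cv2.imread('pics/side0.png')[130:230,300:400]
a=cv2.resize(a,None,fx=2.2,fy=2.2,interpolation=2);b=cv2.resize(b,(264,264),interpolation=2)
cv2.imwrite('pics/crop0.png',np.hstack([a[:264],b]))
E
```

```text
scene cover 1201 [1035.9  -13.5] [ 143.4 1102.5] 87.7 z [69.  77.7 83.5]
scene black 1662 [1048.7   42.5] [ 151.8 1071.2] 81.2 z [75.  80.2 85.2]
scene fence 335 [1034.5  111.5] [  51.6 1119.4] 79.6 z [ 68.4  94.  101.2]
scene top 3553 [1013.1   -3.5] [ 287.6 1119.4] 79.5 z [66.8 79.6 95.3]
side cover 1003 [ 391.2 -515.2] [1186.7  154.2] 69.5 z [72.9 79.8 84.8]
side black 1315 [ 418.2 -412.6] [1395.8  189.9] 68.9 z [76.3 82.  87. ]
side fence 300 [ 426.8 -391.1] [1442.3  188.4] 68.9 z [ 84.6  95.7 101.5]
side top 3033 [ 427.3 -391.4] [1442.3  190. ] 69.0 z [69.7 81.2 96. ]
```

View pics/crop0.png

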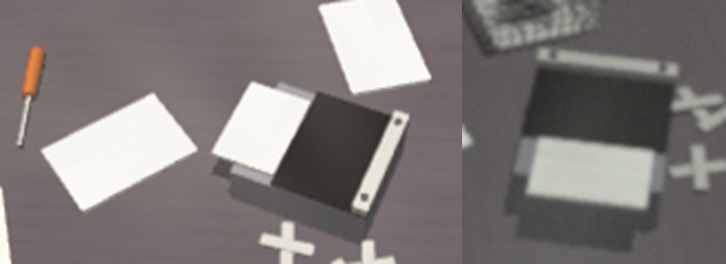

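Candidates resembling the cover, in scene pixels: sheet on the block (330,228), sheets on the bench (265,238) and (380,190), lined sheet (165,290), grey tray (495,133). Only the one at (330,228) lies on the low deck and hangs out over the open side. The crop confirms this, and it is also the smallest. Next I measure by casting rays onto the known heights.

```bash
cat >> h.py <<'E'
def cast(c,uv,h):
    uv=np.asarray(uv,float).reshape(-1,2);M=np.array(c['pose'])
    r=np.c_[(uv[:,0]-c['cx'])/c['fx'],-(uv[:,1]-c['cy'])/c['fy'],-np.ones(len(uv))]@M[:3,:3].T
    return M[:3,3]+r*((h-M[2,3])/r[:,2])[:,None]
def rect(c,m,h):
    cs,_=cv2.findContours(m.astype(np.uint8),cv2.RETR_EXTERNAL,cv2.CHAIN_APPROX_NONE)
    k=max(cs,key=cv2.contourArea).reshape(-1,2)
    rc=cv2.minAreaRect(cast(c,k,h)[:,:2].astype(np.float32));return [np.round(x,1) for x in rc]
E
python3 - <<'E'
from h import *
for n,(r0,r1,c0,c1) in {'scene':(195,280,295,405),'side':(140,220,310,390)}.items():
    f=np.load(f'pics/{n}0.npz');W=world(f,f['d']);z=W[...,2]
    g=f['p'].astype(int).mean(-1);R=np.zeros(g.shape,bool);R[r0:r1,c0:c1]=1
    for nm,m,h in [('cover',R&(z>65)&(z<88)&(g>(150 if n=='scene' else 140)),78),('black',R&(z>70)&(z<88)&(g<70),80),('fence',R&(z>89)&(z<105)&(g>90),95)]:
        m=cv2.morphologyEx(m.astype(np.uint8),cv2.MORPH_OPEN,np.ones((3,3)))
        print(n,nm,rect(f,m,h),np.round(np.median(W[m>0],0),1))
E
```

```text
scene cover [array([578.3,  -2.3]), array([100.1, 186.9]), np.float64(69.8)] [581.8  -1.   77.9]
scene black [array([616.3, 104.9]), array([120.3, 191.6]), np.float64(69.5)] [621.1 103.8  80.3]
scene fence [array([644.1, 178.7]), array([ 24.2, 192.4]), np.float64(69.2)] [643.3 177.8  95.1]
side cover [array([578.1,  -3.9]), array([102.4, 154.6]), np.float64(69.5)] [577.1  -7.1  80.2]
side black [array([615. , 108.2]), array([131.7, 189.7]), np.float64(69.5)] [615.2 104.7  82.1]
side fence [array([641.1, 175.3]), array([ 32.1, 187.5]), np.float64(69.2)] [639.3 175.   96.8]
```

```bash
cat >> h.py <<'E'
from scipy.spatial.transform import Rotation as Ro
O=np.array([593.7,47.1,0]);bx=np.array([.350,.937,0]);by=np.array([-.937,.350,0]);ez=np.array([0,0,1.])
def P(X,Y,Z): return O+X*bx+Y*by+Z*ez
def RT(beta,s=1):
    b=np.radians(beta);z=np.cos(b)*bx-np.sin(b)*ez;y=s*by;return np.c_[np.cross(y,z),y,z]
def toB(p): d=np.asarray(p)-O;return np.round([d@bx,d@by,d[2]],1)
def plan(R0,p0,R1,p1,n):
    w=Ro.from_matrix(R0.T@R1).as_rotvec();p0=np.array(p0);out=[]
    for i in range(n):
        R=R0@Ro.from_rotvec(w*i/n).as_matrix()
        print(np.round(np.r_[w/n/(np.pi/4),R.T@(p1-p0)/n/250],3).tolist())
def q456(R,q1,p):
    A=Ro.from_euler('ZY',[q1,p]).as_matrix().T@R@Ro.from_euler('Z',-np.pi/2).as_matrix()
    return Ro.from_matrix(A).as_euler('ZYZ')
def show(): 
    s=sensors.get_state();print('t',s['time_s'],'B',toB(s['tcp_pos']),'F',np.round(s['contact_force'],1),'w',round(s['grip_width'],1),'q',np.round(s['joint_positions'],2));return s
E
python3 - <<'E'
from h import *
s=show()
print('check',q456(s['tool_rot'],1.101,1.755))
for sg in(1,-1):
  for X,Z,b in [(-170,200,40),(-82,30,40),(-5,150,40)]:
    R=RT(b,sg);w=P(X,0,Z)-200*R[:,2];print(sg,X,b,q456(R,np.arctan2(w[1],w[0]),1.7),w)
  R=RT(40,sg);t=P(-175,-3,210);print('rotvec deg',np.degrees(Ro.from_matrix(s['tool_rot'].T@R).as_rotvec()),t);plan(s['tool_rot'],s['tcp_pos'],R,t,4)
E
```

```text
t 0.1 B [319.9 595.9 213.7] F [-0.2  0.5  0.3] w 91.8 q [ 1.1   0.16  1.6  -0.    1.39 -0.21]
check [-1.98780112e-05  1.38825046e+00 -2.10006180e-01]
1 -170 40 [0.8627066  1.58765474 2.95822066] [ 480.57688898 -255.74672864  328.55752194]
1 -82 40 [0.87901219 1.46442379 3.06194858] [ 511.37688898 -173.29072864  158.55752194]
1 -5 40 [ 0.88279349  1.3564953  -3.13112644] [ 538.32688898 -101.14172864  278.55752194]
rotvec deg [-36.70672775 -40.49468233 -78.55559274] [ 535.261 -117.925  210.   ]
[-0.204, -0.225, -0.436, -0.548, -0.551, 0.004]
[-0.204, -0.225, -0.436, -0.331, -0.703, -0.019]
[-0.204, -0.225, -0.436, -0.086, -0.765, -0.101]
[-0.204, -0.225, -0.436, 0.144, -0.729, -0.227]
-1 -170 40 [ 0.8627066   1.58765474 -0.183372  ] [ 480.57688898 -255.74672864  328.55752194]
-1 -82 40 [ 0.87901219  1.46442379 -0.07964408] [ 511.37688898 -173.29072864  158.55752194]
-1 -5 40 [0.88279349 1.3564953  0.01046621] [ 538.32688898 -101.14172864  278.55752194]
rotvec deg [-41.52317905  37.6390168   88.82449773] [ 535.261 -117.925  210.   ]
[-0.231, 0.209, 0.493, -0.548, -0.551, 0.004]
[-0.231, 0.209, 0.493, -0.699, -0.289, -0.177]
[-0.231, 0.209, 0.493, -0.708, 0.034, -0.318]
[-0.231, 0.209, 0.493, -0.573, 0.352, -0.39]
```

Request:
{"method": "drive_tool", "body": {"steps": [[[-0.23, 0.21, 0.49, -0.55, -0.55, 0, 0], [-0.23, 0.21, 0.49, -0.55, -0.55, 0, 0], [-0.23, 0.21, 0.49, -0.55, -0.55, 0, 0], [-0.23, 0.21, 0.49, -0.55, -0.55, 0, 0], [-0.23, 0.21, 0.49, -0.55, -0.55, 0, 0]]], "grip_force": 20}}

```text
time_s: 0.52
tcp_pos: [245.7, 384.0, 213.3]
tool_rot: [[-0.788, 0.612, -0.068], [0.584, 0.778, 0.231], [0.194, 0.142, -0.971]]
contact_force: [0.2, 0.2, 0.3]
grip_width: 60.5
```

Request:
{"method": "drive_tool", "body": {"steps": [[[-0.23, 0.21, 0.49, -0.7, -0.29, -0.18, 0], [-0.23, 0.21, 0.49, -0.7, -0.29, -0.18, 0], [-0.23, 0.21, 0.49, -0.7, -0.29, -0.18, 0], [-0.23, 0.21, 0.49, -0.7, -0.29, -0.18, 0], [-0.23, 0.21, 0.49, -0.7, -0.29, -0.18, 0]]]}}

```text
time_s: 0.93
tcp_pos: [342.2, 217.2, 213.2]
tool_rot: [[-0.489, 0.872, -0.039], [0.766, 0.45, 0.46], [0.418, 0.195, -0.887]]
contact_force: [1.4, -0.1, -0.3]
grip_width: 27.5
```

Request:
{"method": "drive_tool", "body": {"steps": [[[-0.23, 0.21, 0.49, -0.71, 0.03, -0.32, 0], [-0.23, 0.21, 0.49, -0.71, 0.03, -0.32, 0], [-0.23, 0.21, 0.49, -0.71, 0.03, -0.32, 0], [-0.23, 0.21, 0.49, -0.71, 0.03, -0.32, 0], [-0.23, 0.21, 0.49, -0.71, 0.03, -0.32, 0]]]}}

```text
time_s: 1.35
tcp_pos: [440.4, 46.7, 211.5]
tool_rot: [[-0.125, 0.989, 0.081], [0.772, 0.045, 0.634], [0.623, 0.142, -0.769]]
contact_force: [-0.2, 1.5, 1.2]
grip_width: 0.6
```

Request:
{"method": "drive_tool", "body": {"steps": [[[-0.23, 0.21, 0.49, -0.57, 0.35, -0.39, 0], [-0.23, 0.21, 0.49, -0.57, 0.35, -0.39, 0], [-0.23, 0.21, 0.49, -0.57, 0.35, -0.39, 0], [-0.23, 0.21, 0.49, -0.57, 0.35, -0.39, 0], [-0.23, 0.21, 0.49, -0.57, 0.35, -0.39, 0]]]}}

```text
time_s: 1.77
tcp_pos: [537.8, -119.9, 210.2]
tool_rot: [[0.223, 0.938, 0.265], [0.599, -0.346, 0.722], [0.769, -0.002, -0.639]]
contact_force: [-0.2, 0.0, -0.2]
grip_width: 0.6
```

```bash
python3 - <<'E'
from h import *
s=show();R=RT(40,-1);print(s['tool_rot'].T@R)
for X,Z in[(-165,32)]: plan(s['tool_rot'],s['tcp_pos'],R,P(X,-3,Z),1)
plan(R,P(-165,-3,32),R,P(-82,-3,32),1)
E
```

```text
t 1.7667 B [-176.1   -6.1  210.2] F [-0.2  0.  -0.2] w 0.6 q [-0.87  0.28  1.71  0.73  1.66 -0.65]
[[ 1.00035870e+00 -6.97313470e-04 -5.12977068e-03]
 [ 7.19616365e-04  1.00022485e+00  4.32804217e-03]
 [ 5.12790609e-03 -4.33209384e-03  1.00011508e+00]]
[-0.006, -0.007, 0.001, -0.52, -0.011, 0.489]
[-0.0, -0.0, -0.0, 0.214, -0.0, 0.254]
```

Request:
{"method": "drive_tool", "body": {"steps": [[[0, 0, 0, -0.52, -0.01, 0.49, 0], [0, 0, 0, -0.52, -0.01, 0.49, 0], [0, 0, 0, -0.52, -0.01, 0.49, 0], [0, 0, 0, -0.52, -0.01, 0.49, 0], [0, 0, 0, -0.52, -0.01, 0.49, 0]]]}}

```text
time_s: 2.18
tcp_pos: [536.0, -102.2, 28.0]
tool_rot: [[0.222, 0.941, 0.257], [0.598, -0.339, 0.726], [0.77, -0.008, -0.638]]
contact_force: [-0.2, 1.1, -1.1]
grip_width: 0.4
```

Request:
{"method": "drive_tool", "body": {"steps": [[[0, 0, 0, 0.07, 0, 0.08, 0], [0, 0, 0, 0.14, 0, 0.17, 0], [0, 0, 0, 0.21, 0, 0.25, 0], [0, 0, 0, 0.21, 0, 0.25, 0]]]}}

```text
time_s: 2.52
tcp_pos: [567.3, -25.3, 34.9]
tool_rot: [[0.214, 0.942, 0.26], [0.602, -0.336, 0.724], [0.769, 0.001, -0.639]]
contact_force: [-0.5, -0.1, 0.8]
grip_width: 0.1
```

```bash
python3 - <<'E'
from h import *
s=show()
a=grab('scene','s1')[0][170:290,250:420];b=grab('side','d1')[0][110:240,270:420]
i=np.hstack([cv2.resize(a,(425,300),interpolation=2),cv2.resize(b,(346,300),interpolation=2)]);cv2.imwrite('pics/crop1.png',i[:,:,::-1])
R=RT(40,-1);p=s['tcp_pos']
for d in [(0,0,30),(10,0,70),(35,0,100),(60,0,115),(82,0,125),(100,0,125)]:
    print(d,np.round(R.T@(d[0]*bx+d[2]*ez)/250,3))
E
```

```text
t 2.5167 B [-77.   -0.6  34.9] F [-0.5 -0.1  0.8] w 0.1 q [-0.71  0.52  1.81  0.83  1.33 -0.8 ]
(0, 0, 30) [ 0.092  0.    -0.077]
(10, 0, 70) [ 0.24  -0.    -0.149]
(35, 0, 100) [ 0.397  0.    -0.15 ]
(60, 0, 115) [ 0.507 -0.    -0.112]
(82, 0, 125) [ 0.594  0.    -0.07 ]
(100, 0, 125) [ 0.64   0.    -0.015]
```

View pics/crop1.png

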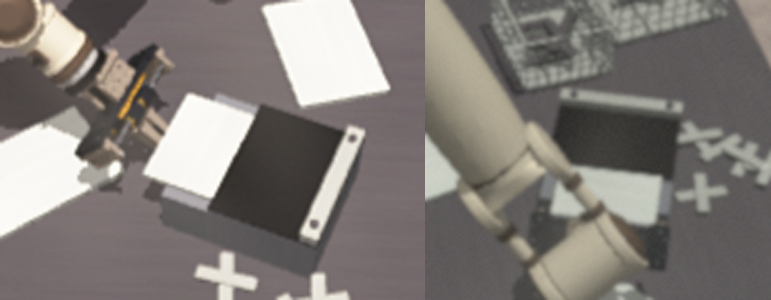

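Request:
{"method": "drive_tool", "body": {"steps": [[[0, 0, 0, 0.055, 0, -0.035, 0], [0, 0, 0, 0.11, 0, -0.065, 0], [0, 0, 0, 0.18, 0, -0.11, 0], [0, 0, 0, 0.26, 0, -0.155, 0], [0, 0, 0, 0.3, 0, -0.155, 0]]]}}

```text
time_s: 3.03
tcp_pos: [574.7, -14.4, 119.8]
tool_rot: [[0.214, 0.94, 0.267], [0.605, -0.342, 0.719], [0.767, 0.007, -0.641]]
contact_force: [-0.0, -1.2, 0.2]
grip_width: 0.6
```

```bash
python3 - <<'E'
from h import *
s=show()
a=grab('scene','s2')[0][170:290,250:420];b=grab('side','d2')[0][110:240,270:420]
i=np.hstack([cv2.resize(a,(425,300),interpolation=2),cv2.resize(b,(346,300),interpolation=2)]);cv2.imwrite('pics/crop2.png',i[:,:,::-1])
E
```

```text
t 3.0333 B [-64.2  -3.7 119.8] F [-0.  -1.2  0.2] w 0.6 q [-0.69  0.35  1.82  0.82  1.41 -0.67]
```

View pics/crop2.png

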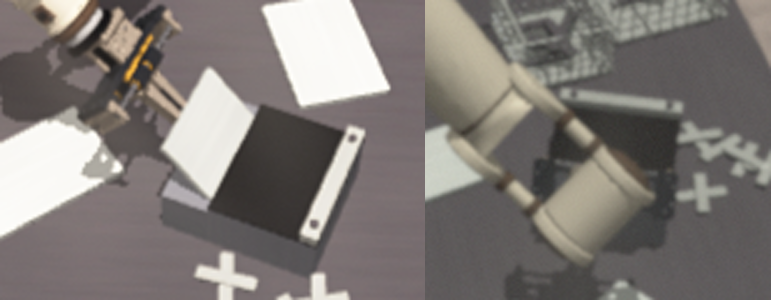

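Request:
{"method": "drive_tool", "body": {"steps": [[[0, 0, 0, 0.045, 0, 0.015, 0], [0, 0, 0, 0.08, 0, 0.035, 0], [0, 0, 0, 0.125, 0, 0.06, 0], [0, 0, 0, 0.16, 0, 0.095, 0], [0, 0, 0, 0.195, 0, 0.13, 0]]]}}

```text
time_s: 3.55
tcp_pos: [592.3, 43.1, 132.9]
tool_rot: [[0.216, 0.941, 0.261], [0.602, -0.339, 0.723], [0.769, 0.001, -0.64]]
contact_force: [1.1, 0.3, -0.8]
grip_width: 0.4
```

```bash
python3 - <<'E'
from h import *
s=show()
a=grab('scene','s3')[0][170:290,250:420];b=grab('side','d3')[0][110:240,270:420]
i=np.hstack([cv2.resize(a,(425,300),interpolation=2),cv2.resize(b,(346,300),interpolation=2)]);cv2.imwrite('pics/crop3.png',i[:,:,::-1])
E
```

```text
t 3.55 B [-4.300e+00 -1.000e-01  1.329e+02] F [ 1.1  0.3 -0.8] w 0.4 q [-0.58  0.32  1.83  0.87  1.37 -0.59]
```

View pics/crop3.png

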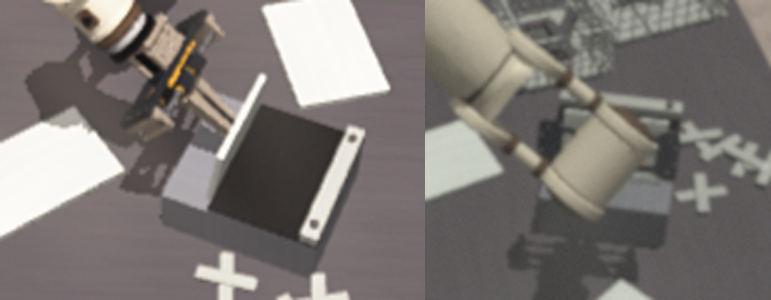

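Request:
{"method": "drive_tool", "body": {"steps": [[[0, 0, 0, 0.025, 0, 0.03, 0], [0, 0, 0, 0.05, 0, 0.06, 0], [0, 0, 0, 0.077, 0, 0.09, 0], [0, 0, 0, 0.1, 0, 0.12, 0], [0, 0, 0, 0.1, 0, 0.12, 0]]]}}

```text
time_s: 4.07
tcp_pos: [605.4, 79.9, 133.0]
tool_rot: [[0.215, 0.941, 0.261], [0.602, -0.338, 0.723], [0.769, 0.001, -0.64]]
contact_force: [-0.2, -0.5, 0.5]
grip_width: 0.5
```

```bash
python3 - <<'E'
from h import *
s=show()
a=grab('scene','s4')[0][170:290,250:420];b=grab('side','d4')[0][110:240,270:420]
i=np.hstack([cv2.resize(a,(425,300),interpolation=2),cv2.resize(b,(346,300),interpolation=2)]);cv2.imwrite('pics/crop4.png',i[:,:,::-1])
# retreat to above low-deck side, tool tilt 70 deg
R=RT(75,-1);plan(s['tool_rot'],s['tcp_pos'],R,P(-70,-3,190),1)
plan(R,P(-70,-3,190),R,P(-45,-3,86),1)
E
```

```text
t 4.0667 B [ 34.8   0.5 133. ] F [-0.2 -0.5  0.5] w 0.5 q [-0.51  0.32  1.83  0.9   1.32 -0.55]
[-0.007, -0.783, 0.015, -0.093, 0.009, -0.468]
[-0.0, -0.0, 0.0, -0.011, -0.0, 0.428]
```

View pics/crop4.png

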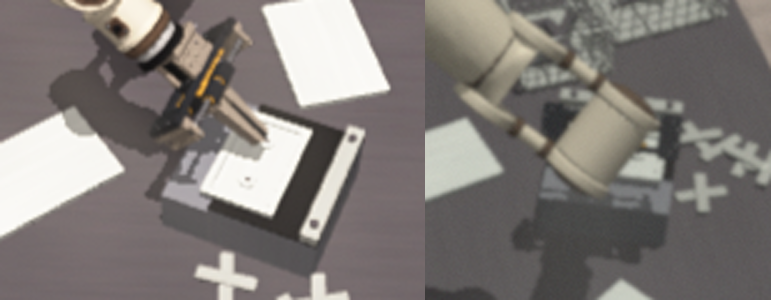

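Request:
{"method": "drive_tool", "body": {"steps": [[[0, -0.6, 0, -0.09, 0, -0.47, 0], [0, -0.6, 0, -0.09, 0, -0.47, 0], [0, -0.6, 0, -0.09, 0, -0.47, 0.5], [0, -0.6, 0, -0.09, 0, -0.47, 1], [0, -0.6, 0, -0.09, 0, -0.47, 1]]]}}

```text
time_s: 4.58
tcp_pos: [572.3, -20.9, 195.5]
tool_rot: [[0.308, 0.941, 0.142], [0.867, -0.339, 0.365], [0.391, 0.011, -0.92]]
contact_force: [0.8, 0.8, -0.1]
grip_width: 18.7
```

```bash
python3 - <<'E'
from h import *
s=show()
p,d,c=grab('scene','s5');g=p.astype(int).mean(-1);W=world(c,d);z=W[...,2]
R=np.zeros(g.shape,bool);R[195:275,310:405]=1
m=cv2.morphologyEx((R&(g>150)&(z>76)&(z<91)).astype(np.uint8),cv2.MORPH_OPEN,np.ones((3,3)))
r=rect(c,m,88);print(r,toB([*r[0],88]),np.median(W[m>0],0))
cv2.imwrite('pics/crop5.png',cv2.resize(p[170:290,250:420],(680,480),interpolation=2)[:,:,::-1])
R=RT(90,-1)
plan(s['tool_rot'],s['tcp_pos'],R,P(-45,-3,130),1);plan(R,P(-45,-3,130),R,P(-45,-3,83.5),1)
E
```

```text
t 4.5833 B [-71.2  -3.8 195.5] F [ 0.8  0.8 -0.1] w 18.7 q [-0.48  0.12  1.73  0.41  1.36 -0.24]
[array([609.6,  77.9]), array([ 99.7, 147.7]), np.float64(68.7)] [34.4 -4.1 88. ] [607.40929933  79.64991505  85.09978358]
[0.011, -0.512, 0.017, -0.006, -0.005, 0.282]
[0.0, 0.0, 0.0, -0.0, 0.0, 0.186]
```

View pics/crop5.png

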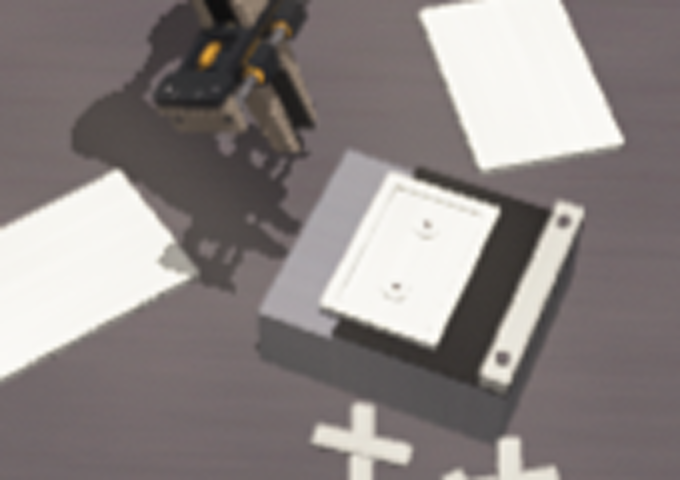

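Request:
{"method": "drive_tool", "body": {"steps": [[[0.01, -0.51, 0.015, -0.005, 0, 0.28, 1], [0.01, -0.51, 0.015, -0.005, 0, 0.28, 1], [0.01, -0.51, 0.015, -0.005, 0, 0.28, 1], [0.01, -0.51, 0.015, -0.005, 0, 0.28, 1], [0.01, -0.51, 0.015, -0.005, 0, 0.28, 1]]]}}

```text
time_s: 5.05
tcp_pos: [577.0, 6.9, 122.9]
tool_rot: [[0.346, 0.938, -0.013], [0.938, -0.346, 0.01], [0.005, -0.015, -1.0]]
contact_force: [0.4, 0.6, -0.2]
grip_width: 55.6
```

Request:
{"method": "drive_tool", "body": {"steps": [[[0, 0, 0, 0, 0, 0.1, 1], [0, 0, 0, 0, 0, 0.1, 1], [0, 0, 0, 0, 0, 0.1, 1], [0, 0, 0, 0, 0, 0.1, 1], [0, 0, 0, 0, 0, 0.1, 1]]]}}

```text
time_s: 5.47
tcp_pos: [579.0, 3.8, 101.9]
tool_rot: [[0.35, 0.937, -0.005], [0.937, -0.35, 0.007], [0.005, -0.008, -1.0]]
contact_force: [-0.5, 0.1, -0.3]
grip_width: 89.2
```

```bash
python3 - <<'E'
from h import *
s=show();R=RT(90,-1)
plan(s['tool_rot'],s['tcp_pos'],R,P(-45,-4,84),1)
E
```

```text
t 5.4667 B [-45.7  -1.4 101.9] F [-0.5  0.1 -0.3] w 89.2 q [-0.21  0.28  1.68  0.01  1.18  0.15]
[-0.01, -0.006, -0.001, 0.002, 0.011, 0.072]
```

Request:
{"method": "drive_tool", "body": {"steps": [[[-0.01, 0, 0, 0, 0.01, 0.04, 1], [-0.01, 0, 0, 0, 0.01, 0.072, 1], [-0.01, 0, 0, 0, 0.01, 0.072, 1], [-0.01, 0, 0, 0, 0.01, 0.072, 1]]]}}

```text
time_s: 5.8
tcp_pos: [580.5, 3.8, 82.9]
tool_rot: [[0.349, 0.937, -0.0], [0.937, -0.349, 0.005], [0.004, -0.002, -1.0]]
contact_force: [-0.2, -0.0, 0.6]
grip_width: 92.3
```

Request:
{"method": "drive_tool", "body": {"steps": [[[0, 0, 0, 0.03, 0, 0, 1], [0, 0, 0, 0.06, 0, 0, 1], [0, 0, 0, 0.09, 0, 0, 1], [0, 0, 0, 0.12, 0, 0, 1], [0, 0, 0, 0.14, 0, 0, 1]]]}}

```text
time_s: 6.22
tcp_pos: [593.8, 37.4, 83.8]
tool_rot: [[0.348, 0.937, 0.002], [0.937, -0.348, 0.003], [0.004, 0.0, -1.0]]
contact_force: [-1.0, -2.7, 1.7]
grip_width: 92.2
```

Request:
{"method": "drive_tool", "body": {"steps": [[[0, 0, 0, 0.02, 0, 0, 1], [0, 0, 0, 0.035, 0, 0, 1], [0, 0, 0, 0.05, 0, 0, 1], [0, 0, 0, 0.065, 0, 0, 1], [0, 0, 0, 0.075, 0, 0, 1]]]}}

```text
time_s: 6.63
tcp_pos: [600.1, 54.4, 83.6]
tool_rot: [[0.349, 0.937, 0.002], [0.937, -0.349, 0.004], [0.004, 0.0, -1.0]]
contact_force: [-1.3, -3.8, 3.4]
grip_width: 92.3
```

```bash
cat > m.py <<'E'
import sys
from h import *
n=sys.argv[1];s=show()
p,d,c=grab('scene','s'+n);g=p.astype(int).mean(-1);W=world(c,d);z=W[...,2]
f=np.load('pics/scene0.npz');X=(cast(c,np.dstack(np.meshgrid(range(640),range(400))),84)-O)@bx
X=X.reshape(400,640)
R=np.zeros(g.shape,bool);R[195:275,310:405]=1
m=cv2.morphologyEx((R&(g>150)&(z>76)&(z<91)&(X<126)&(X>-30)).astype(np.uint8),cv2.MORPH_OPEN,np.ones((3,3)))
r=rect(c,m,88);print(r,toB([*r[0],88]))
cv2.imwrite(f'pics/crop{n}.png',cv2.resize(p[170:290,250:420],(680,480),interpolation=2)[:,:,::-1])
E
python3 m.py 6
```

```text
t 6.6333 B [ 9.  -3.4 83.6] F [-1.3 -3.8  3.4] w 92.3 q [-0.11  0.36  1.63  0.    1.15  0.24]
[array([620.3, 115.9]), array([ 92.6, 156.1]), np.float64(73.7)] [73.8 -0.8 88. ]
```

View pics/crop6.png

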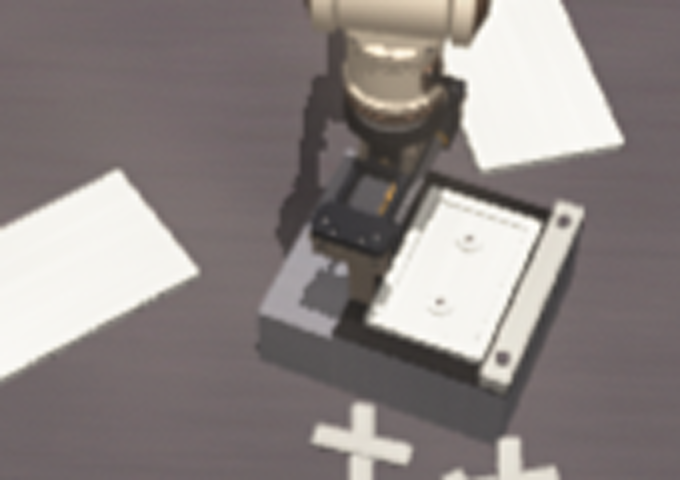

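Request:
{"method": "drive_tool", "body": {"steps": [[[0, 0, 0, 0.008, 0, 0, 1], [0, 0, 0, 0.014, 0, 0, 1], [0, 0, 0, 0.02, 0, 0, 1], [0, 0, 0, 0.02, 0, 0, 1]]]}}

```text
time_s: 7.02
tcp_pos: [601.5, 59.1, 83.4]
tool_rot: [[0.349, 0.937, 0.001], [0.937, -0.349, 0.004], [0.005, -0.0, -1.0]]
contact_force: [-1.1, -3.1, 2.2]
grip_width: 92.1
```

Request:
{"method": "drive_tool", "body": {"steps": [[[0, 0, 0, 0.004, 0, 0, 1], [0, 0, 0, 0.008, 0, 0, 1], [0, 0, 0, 0.008, 0, 0, 1]]]}}

```text
time_s: 7.27
tcp_pos: [601.7, 59.8, 83.3]
tool_rot: [[0.349, 0.937, -0.0], [0.937, -0.349, 0.002], [0.002, -0.001, -1.0]]
contact_force: [-2.9, -6.9, 4.9]
grip_width: 92.0
```

Request:
{"method": "drive_tool", "body": {"steps": [[[0, 0, 0, 0.006, 0, 0, 1], [0, 0, 0, 0.006, 0, 0, 1], [0, 0, 0, 0.006, 0, 0, 1]]]}}

```text
time_s: 7.52
tcp_pos: [601.7, 60.1, 83.3]
tool_rot: [[0.35, 0.937, -0.002], [0.937, -0.35, 0.0], [-0.0, -0.002, -1.0]]
contact_force: [-5.7, -9.6, 5.6]
grip_width: 92.0
```

Request:
{"method": "drive_tool", "body": {"steps": [[[0, 0, 0, 0.006, 0, 0, 1], [0, 0, 0, 0.006, 0, 0, 1], [0, 0, 0, 0.006, 0, 0, 1]]]}}

```text
time_s: 7.77
tcp_pos: [601.6, 60.3, 83.3]
tool_rot: [[0.35, 0.937, -0.003], [0.937, -0.35, -0.002], [-0.003, -0.003, -1.0]]
contact_force: [-8.2, -13.9, 6.5]
grip_width: 92.3
```

Request:
{"method": "drive_tool", "body": {"steps": [[[0, 0, 0, -0.03, 0, 0, 1], [0, 0, 0, -0.1, 0, 0, 1], [0, 0, 0, -0.2, 0, 0, 1], [0, 0, 0, -0.25, 0, -0.2, 1], [0, 0, 0, -0.25, 0, -0.4, 1]]]}}

```text
time_s: 8.18
tcp_pos: [578.1, 5.1, 162.1]
tool_rot: [[0.351, 0.936, -0.007], [0.936, -0.351, 0.007], [0.004, -0.009, -1.0]]
contact_force: [1.8, 0.3, 0.5]
grip_width: 92.1
```

Request:
{"method": "drive_tool", "body": {"steps": [[[0, 0, 0, -0.4, 0, -0.4, 1], [0, 0, 0, -0.4, 0, -0.4, 1], [0, 0, 0, -0.4, 0, -0.4, 1], [0, 0, 0, -0.4, 0, -0.4, 1], [0, 0, 0, -0.4, 0, -0.4, 1]]]}}

```text
time_s: 8.6
tcp_pos: [547.8, -90.7, 268.0]
tool_rot: [[0.352, 0.936, 0.007], [0.936, -0.352, 0.003], [0.005, 0.006, -1.0]]
contact_force: [0.8, 0.4, -0.4]
grip_width: 91.8
```

```bash
python3 m.py 7; python3 - <<'E'
from h import *
p,d,c=grab('side','d7');a=cv2.imread('pics/crop7.png');a=cv2.resize(a,(425,300))
b=cv2.resize(p[110:240,270:420],(346,300),interpolation=2)[:,:,::-1];cv2.imwrite('pics/fin.png',np.hstack([a,b]))
f=np.load('pics/s7.npz');W=world(f,f['d']);B=np.stack([(W-O)@bx,(W-O)@by,W[...,2]],-1)
g=f['p'].mean(-1)
for lo,hi in((-60,-25),(-20,20),(25,60)):
    m=(abs(B[...,1]-(lo+hi)/2)<(hi-lo)/2)&(g>150)&(B[...,0]>0)&(B[...,0]<125)&(B[...,2]>76)
    print(lo,np.round(np.percentile(B[m][:,0],[1,99]),1),np.median(B[m][:,2]))
E
```

```text
t 8.6 B [-145.2   -5.2  268. ] F [ 0.8  0.4 -0.4] w 91.8 q [-0.38  0.07  1.59  0.01  1.48 -0.03]
[array([621.5, 117.1]), array([ 99.6, 152.3]), np.float64(67.9)] [75.3 -1.5 88. ]
-60 [ 25.4 123. ] 85.04381572504917
-20 [ 25.3 124.1] 84.95330253150314
25 [ 25.8 124. ] 85.11787037744466
```

View pics/fin.png

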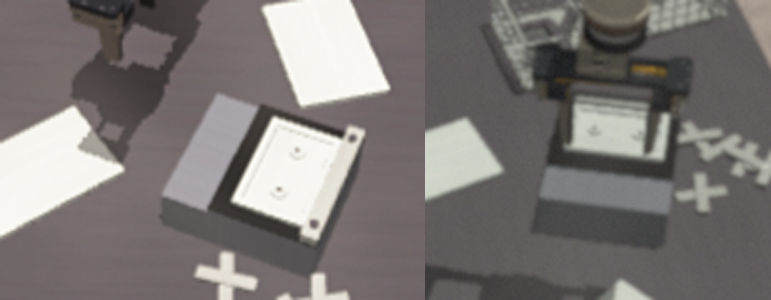

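```bash
python3 -c "
from h import *
print(hand_in())"
```

```text
the job is handed in; nothing more can be done
None
```

The cover is turned over on the black raised deck with its recessed face up, and pushed home against the fence. I let go, withdrew the arm and handed the job in at about 8.7 s.

**How it was done:** I slid the shut, tilted fingertips under the hanging edge and tipped the cover up about the step, so it fell over onto the deck. I then pushed its near edge with the open fingers until it stalled at about 16 N.

**Last checks:**
- **Position:** depth gave the near edge at block x 25.3 to 25.8 mm at three places along its length, so it is square to within about 0.5 mm. The ideal is 27 mm, and the calibration is good to about 2 mm.
- **Centre:** the outline put it at about x 75, y -1.5 mm, against x 77 at home.
- **Disagreement:** the outline also showed about 1.6° of yaw from the block's axis. I put this down to pixel noise, since the three edge readings and the stall against the fence say it is flush.
- **Height:** depth read about 85 mm on the cover, which fits it lying flat on the deck.
- **Bystanders:** nothing came near the basket, the lever blank or the hand tool. I did not measure their poses again at the end.

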